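# Sort two sensor housings, then hold a spring probe on the contact spot

## Task

Sort the two small white housings by the dark steel tag on top: set the one with the round tag down flat in the nest with the round base, and the one with the bar-shaped tag flat in the nest with the rectangular base; do not drop them. When both are seated, take the probe out of its stand and hold it upright with its tip on the round brass contact disc of the round-tagged housing, pressing lightly so that the spring tip is pushed about halfway in. Finish like that, still holding the probe on the disc, and leave everything else on the bench alone.

Things in the scene. Friction and masses are not known exactly. Their poses are not given: they have to be found in the camera images.
- round_housing: white plastic housing, 40 (x) x 64 (y) x 30 mm (z), about 0.1 kg, lying on its underside, long axis y. Origin: centre of its underside. On its top, centred at y = +15 mm, is a raised dark steel tag: a round disc 20 mm across, 3 mm high. Centred at y = -17 mm lies a round brass contact disc, 14 mm across and 1 mm proud: the marked spot (top 31 mm above the origin). Easily gripped across its 40 mm width
- bar_housing: white plastic housing, 40 (x) x 64 (y) x 30 mm (z), about 0.1 kg, lying on its underside, long axis y. Origin: centre of its underside. On its top, centred at y = +15 mm, is a raised dark steel tag: a straight bar 32 (x) x 8 mm (y), 3 mm high. Centred at y = -17 mm lies a round brass contact disc, 14 mm across and 1 mm proud: the marked spot (top 31 mm above the origin). Easily gripped across its 40 mm width
- round_housing_spot (a point): centre of the top face of the contact disc on the round-tagged housing
- pass_nest: fixed nest for one housing: a round base 104 mm across, 12 mm thick, with four L-shaped corner walls 10 mm tall and 5 mm thick on it. They enclose an opening of 46 (x) x 70 mm (y), 3 mm clear of the housing on each side; between the corners the long sides are open over the middle 42 mm, for fingers. Either end of the housing may point either way. Origin: centre of its underside, on the bench
- pass_nest_floor (a point): centre of the floor of the round-based nest, on which the housing stands, 12 mm above the bench
- reject_nest: fixed nest for one housing: a rectangular base 70 (x) x 96 mm (y), 12 mm thick, with four L-shaped corner walls 10 mm tall and 5 mm thick on it. They enclose an opening of 46 (x) x 70 mm (y), 3 mm clear of the housing on each side; between the corners the long sides are open over the middle 42 mm, for fingers. Either end of the housing may point either way. Origin: centre of its underside, on the bench
- reject_nest_floor (a point): centre of the floor of the rectangular nest, on which the housing stands, 12 mm above the bench
- probe_stand: fixed wooden stand, base 76x76 mm, with a top plate 60x66 mm at 96 mm above the bench, in which the probe hangs in an 18 mm through hole (centre of the plate). Origin: centre of its underside. Lift the probe straight up by at least 85 mm to clear it
- probe: hand probe, 0.07 kg, hanging upright in the stand. Origin: centre of the underside of its 32 mm wide, 6 mm thick collar, which rests on the stand's plate. z points up along the probe: from z = +6 to +70 mm a white square handle, 18x18 mm, sides along x and y; from 0 to -66 mm a 14 mm round barrel; below it the spring tip, 6 mm thick, to z = -82 mm when it is free
- probe_grip (a point): on the probe's axis in the handle, 40 mm above the underside of the collar: a good height to grip
- probe_tip (a point): lower end of the spring tip; moves with the tip
- tip_plunger (a joint): how far the spring tip is pushed into the probe, in m: 0 free, 0.012 fully in. It takes about 0.5 N to start it and 250 N/m more, so 2 N at half travel (0.006)
- eraser: small eraser in a paper sleeve, 19x42x12 mm; bystander, leave it alone. Origin: under its middle
- pen: felt-tip pen lying flat, 12x120x11 mm; bystander, leave it alone. Origin: under its middle
- glue_stick: glue stick standing upright, 24 mm across, 85 mm tall; bystander, leave it alone. Origin: under its middle
- calculator: pocket calculator lying flat, 148x78x14 mm; bystander, leave it alone. Origin: under its middle
- mug: white dotted mug with a handle, 78x114x93 mm; bystander, leave it alone. Origin: under its middle

How it is judged:
By the outcome, as a careful person would: the job done as asked, in the order asked, and still so for the second after the job is handed in, while the arm keeps its last pose, push and grip.
It also fails if it takes over 64 s, if anything falls off the work surface, if the arm or the gripper's body presses on something with over 40 N, if the wrist force passes 120 N, or if a joint passes its speed limit or range.

## Robot

A 6-joint arm with a two-finger parallel gripper is mounted at the origin on a cart in front of the work surface, level with it; the furniture and walls round the work are solid. World frame = base frame: x ahead of the robot, y to its left, z up, the work surface at z = 0. Lengths are in m, angles in rad, forces in N, time in s.
With the tool pointing down it reaches from about 0.35 to 0.775 m from the base axis. Payload 7.3 kg.
Tool frame: the origin (TCP) lies on the centre line of the jaws, within the pads' length; the fingertips stand 17 mm ahead of it and the grasp point (between the pads) lies 2 mm behind it (robot.tcp_to_tips is the distance from the TCP to the fingertips, in m); z points along the fingers, y is the line along which they close (so a half turn about z gives the same grasp; the last joint's range is limited). The gripper opens to 92 mm and grips with 3 to 60 N. Pads are 19 mm wide; open, the fingers measure 130 mm over their backs; the gripper's body (75 mm by 190 mm) begins 47 mm behind the grasp point.
Start: joints at [-1.248, 0.342, 1.524, -0, 1.275, -0.146], TCP at [0.237, -0.468, 0.215] pointing down, gripper open.
Joint ranges: [-2.53, 2.53], [-0.77, 2.02], [0.04, 2.7], [-1, 4.14], [0.28, 2.66], [-3.11, 3.11]. Speed limits (rad/s): [2.57, 2.57, 3.14, 3.14, 3.14, 3.14].

## Interface

Orientations are given as [roll, pitch, yaw] about the fixed x, y, z axes, in that order (R = Rz(yaw) Ry(pitch) Rx(roll)).
In Python, from cell import robot gives the robot as it stands. The module is installed in compiled form; this text tells all that it offers.
- The arm moves only by the tool carry_out, never from a script. Its argument "commands" is a list of rows, each a list of 3 entries, a list of its own where there are three numbers: the shift along the tool's x, y, z in m, then the turn about the tool's z in rad, then the opening, from 0 (shut) to 1 (fully open). In form: [[[dx, dy, dz], yaw, claw], ...]. A call has 1 to 20 rows; each row shifts and turns the commanded pose from where the row before left it, along the tool's axes as they then stand; what a row does not reach is not made up. A row lasts 1/8 s, in which the tool goes at most 62.5 mm and 10.7 degrees, less where a joint would pass 70% of its speed; a pose out of reach is approached as far as the arm can. A call is refused whole if a number of a shift passes 0.0625 or a number of a turn 0.188, either way. A call with a gripper value outside its range is refused whole. The fingers move at their own pace and stop on an object; "newtons" is the grip in N (left out, the last holds). Time passes only in rows, so rows that do not move let the fingers close. It gives the time, the measured TCP pose, the force, the opening and the grip force at its end, in the units of the state.
- robot.observe(): the state, without advancing time (a new reading comes with each control period).
- robot.read_camera(name): name is "scene" or "top" or "wrist"; returns a dict with "pixels" (384x512x3 uint8, red, green, blue), "fx", "fy", "cx", "cy" (pixels), "k1" (the pictures are not rectified: a ray, as slopes to the right and down, at radius r is drawn at 1 + k1 r^2 times it, then the intrinsics apply), "view" (4x4, takes a point from world to camera coordinates); the wrist camera has in their place "T_tool_cam" (4x4, takes a point from camera to tool coordinates, whose origin is the TCP and whose axes are the flange's). Camera axes: x right, y up, looking along -z (the intrinsics and any distortion apply to the point x, -y, -z); pixel columns grow to the right and rows downward; lengths in m; the calibration is good to about 2 mm. A picture is of the moment at which its call begins: read the wrist's pose just before it. There is no depth.
- robot.hand_in(): hands the job in; it is judged then, once.
Trained networks look in a picture, given as the dict that the camera call returned (one of the last four; its "shot" number tells which), for a name from the list of things; names that differ only in an ending like _2 or _b are one class to them, and where a whole thing is asked for, a point or a joint stands for the part that bears it (a point fixed in the world has none). Each returns a list of dicts, best first, with "p" (0 to 1); they miss things now and then, are a little off and sometimes report something else, mostly with a low value. They report only what shows in the picture. A call takes as long as a camera call.
- robot.find_in(picture, name): "at" ([column, row] in pixels, amid what is visible of it).
- robot.tip_of(picture, name): "at" ([column, row] in pixels: a listed point, or the origin of a listed thing).
The state is a dict: "time": time; "qpos": joint angles; "qvel": joint speeds; "joint_efforts": joint torques, N m; "tool_pos": TCP position; "tool_rot": TCP orientation; "contact_force": force on the tool from outside, world axes, zero at the start; "torque": the same for the moment, N m; "opening": finger opening in m; "grip_force": force on a finger pad.
Only numpy, scipy, OpenCV 4.12 (cv2) and the standard library are available. Lean on these libraries where they do the work, as an engineer would, in place of code of your own. Each camera call takes 0.05 s, during which the arm holds its last target. There are 200 camera calls.

## Working session

There is one attempt and no reset: what is moved stays moved. The work goes in short steps, Python scripts to look and compute and a tool call to move; the robot and the scene stay as the last step left them, time stands still between calls to the robot, and variables do not carry over. Pictures are saved under pics/ and viewed, at most 10 in all, crops included, and the job is handed in when it is done.

Besides the shell and the picture viewer there is one more tool, called after "Call:" as name(argument=value, ...), one argument or row to a line, values as JSON. carry_out: Moves the arm, as the interface text tells. Its arguments: {"type":"object","properties":{"commands":{"type":"array"},"newtons":{"type":"number"}},"required":["commands"]}

```bash
mkdir -p pics; cat > h.py <<'E'
import numpy as np, cv2
from cell import robot
from scipy.spatial.transform import Rotation as R
def toolT(s):
    T=np.eye(4); r=np.array(s["tool_rot"],float)
    T[:3,:3]=R.from_euler('xyz',r).as_matrix() if r.size==3 else r.reshape(3,3)
    T[:3,3]=s["tool_pos"]; return T
def shot(name):
    s=robot.observe(); p=robot.read_camera(name)
    p["c2w"]=toolT(s)@np.array(p["T_tool_cam"]) if name=="wrist" else np.linalg.inv(np.array(p["view"]))
    return p
def px2w(p,at,z):
    K=np.array([[p["fx"],0,p["cx"]],[0,p["fy"],p["cy"]],[0,0,1.]])
    u=cv2.undistortPoints(np.array([[at]],float),K,np.array([p["k1"],0,0,0.]))[0,0]
    M=p["c2w"]; d=M[:3,:3]@np.array([u[0],-u[1],-1.]); o=M[:3,3]
    return o+d*(z-o[2])/d[2]
def w2px(p,X):
    c=np.linalg.inv(p["c2w"])@np.append(X,1.); u=np.array([c[0],-c[1]])/-c[2]
    u=u*(1+p["k1"]*(u@u)); return np.array([p["fx"]*u[0]+p["cx"],p["fy"]*u[1]+p["cy"]])
def save(p,n): cv2.imwrite(f"pics/{n}.png",p["pixels"][:,:,::-1])
E
cat > a.py <<'E'
from h import *
np.set_printoptions(precision=4,suppress=True)
print(robot.observe())
ps=[]
for n in("scene","top"):
    p=shot(n); ps.append(p); save(p,n+"0"); print(n,p["c2w"][:3,3],p["fx"])
Z=dict(round_housing=0,bar_housing=0,round_housing_spot=.031,pass_nest=0,pass_nest_floor=.012,reject_nest=0,reject_nest_floor=.012,probe_stand=0,probe=.096,probe_grip=.136,mug=0,glue_stick=0,calculator=0,pen=0,eraser=0)
for k,z in Z.items():
    for p,n in zip(ps,"st"):
        for d in robot.tip_of(p,k)[:2]: print(k,n,round(d["p"],2),np.round(d["at"],1),px2w(p,d["at"],z)[:2])
cv2.imwrite("pics/both.png",cv2.resize(np.vstack([p["pixels"] for p in ps])[:,:,::-1],None,fx=.78,fy=.78))
E
python3 a.py
```

```text
{'time': 0.0, 'qpos': array([-1.248 ,  0.3427,  1.525 , -0.    ,  1.2754, -0.146 ]), 'qvel': array([-0.0001,  0.0002,  0.001 , -0.0004, -0.0006,  0.0009]), 'joint_efforts': array([  0.0018, -43.1235, -24.4215,   0.0719,   0.0559,  -0.0001]), 'tool_pos': array([ 0.2371, -0.4679,  0.2146]), 'tool_rot': array([-3.1401, -0.0002,  0.4688]), 'contact_force': array([ 0.0311, -0.3025,  0.3221]), 'torque': array([ 0.0209,  0.0018, -0.0026]), 'grip_force': 0.0, 'opening': 0.09169340971299185}
scene [ 0.6568 -0.801   0.9098] 454.80746129447743
top [ 0.3286 -0.0488  1.1566] 370.1587066764168
round_housing s 0.81 [225.  200.1] [0.4432 0.0263]
round_housing s 0.17 [282.4 257.5] [ 0.6205 -0.1407]
round_housing t 0.53 [231.3 228.4] [0.4503 0.0236]
bar_housing s 0.68 [203.2 302.8] [ 0.4578 -0.294 ]
bar_housing t 0.67 [329.9 216.2] [ 0.4727 -0.2881]
bar_housing t 0.42 [334.3 169.5] [ 0.6235 -0.3163]
round_housing_spot s 0.65 [219.6 198.1] [0.4348 0.0031]
round_housing_spot s 0.24 [250.  149.6] [0.4825 0.2103]
round_housing_spot t 0.85 [236.3 233.2] [0.4317 0.007 ]
pass_nest s 0.77 [293.2 193.9] [0.625
[... 654 characters left out ...]
6] [0.4726 0.2648]
probe t 0.59 [145.8 222.7] [0.4689 0.2642]
probe_grip s 0.5 [248.8 110.2] [0.4715 0.261 ]
probe_grip t 0.7 [138.7 223.7] [0.4618 0.2723]
mug t 0.86 [165.2 165.1] [0.6666 0.2306]
glue_stick s 0.62 [319.  228.7] [ 0.7038 -0.0356]
glue_stick t 0.72 [154.7 225.2] [0.4723 0.2642]
glue_stick t 0.55 [248.  152.4] [ 0.6953 -0.0402]
calculator s 0.88 [278.6 324.8] [ 0.6332 -0.3218]
calculator t 0.68 [335.4 170.5] [ 0.62   -0.3195]
pen s 0.58 [203.6 251.8] [ 0.4258 -0.1538]
pen s 0.15 [249.1 146.4] [0.4712 0.2605]
pen t 0.48 [286.4 229.8] [ 0.4371 -0.1482]
pen t 0.48 [234.8 233.8] [0.4329 0.0133]
eraser s 0.65 [213.7 173.7] [0.3897 0.1241]
eraser t 0.62 [195.8 256.5] [0.369  0.1365]
```

View pics/top0.png

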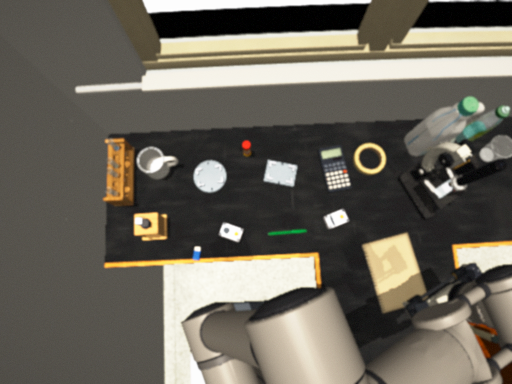

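View pics/scene0.png

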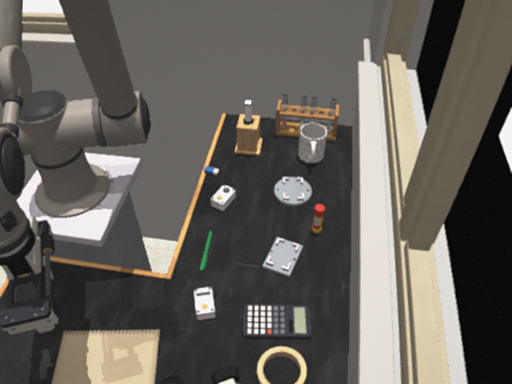

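The top view shows the round-tagged housing near (231,232) and the bar-tagged one near (336,219). The round nest is at (210,176), the rectangular nest at (281,173) and the probe stand at (150,226). The scene view agrees. I'll go over the bar housing first.

Call:
carry_out(
  commands=[
    [[0.035,-0.008,-0.005],0,1],
    [[0.035,-0.008,-0.005],0,1],
    [[0.035,-0.008,-0.005],0,1],
    [[0.035,-0.008,-0.005],0,1],
    [[0.035,-0.008,-0.005],0,1],
    [[0.035,-0.008,-0.005],0,1],
    [[0.035,-0.008,-0.005],0,1],
    [[0,0,0],0,1],
    [[0,0,0],0,1],
  ],
)

```text
time: 2.72
tool_pos: [0.4301, -0.3079, 0.25]
tool_rot: [-3.141, 0.001, 0.469]
contact_force: [-0.0, 0.7, -0.1]
opening: 0.0917
grip_force: 0.0
```

```bash
cat > b.py <<'E'
from h import *
import sys
np.set_printoptions(precision=4,suppress=True)
s=robot.observe(); print(s["time"],s["tool_pos"],s["tool_rot"])
p=shot("wrist"); save(p,sys.argv[1]); print(np.array(p["T_tool_cam"]),p["fx"])
Z=dict(round_housing=0,bar_housing=0,round_housing_spot=.031,pass_nest=0,pass_nest_floor=.012,reject_nest=0,reject_nest_floor=.012,probe_stand=0,probe=.096,probe_grip=.136)
for k in sys.argv[2:]:
    for d in robot.tip_of(p,k)[:2]: print(k,round(d["p"],2),np.round(d["at"],1),px2w(p,d["at"],Z[k])[:2])
    for d in robot.find_in(p,k)[:1]: print(' find',round(d["p"],2),np.round(d["at"],1))
# dark/white rects: white top faces
hsv=cv2.cvtColor(p["pixels"],cv2.COLOR_RGB2HSV)
m=((hsv[...,2]>150)&(hsv[...,1]<60)).astype(np.uint8)
m=cv2.morphologyEx(m,cv2.MORPH_OPEN,np.ones((3,3)))
for c in cv2.findContours(m,cv2.RETR_EXTERNAL,cv2.CHAIN_APPROX_NONE)[0]:
    if cv2.contourArea(c)<800: continue
    w=np.array([px2w(p,q,.03)[:2] for q in c[:,0].astype(float)])
    print("white",c[:,0].mean(0),[np.round(x,4) for x in cv2.minAreaRect((w*1000).astype(np.float32))])
E
python3 b.py w1 bar_housing reject_nest reject_nest_floor
```

```text
2.725 [ 0.4301 -0.3079  0.25  ] [-3.1415  0.0006  0.4691]
[[-0.0003  0.9613  0.2756  0.0738]
 [ 1.      0.0001  0.0006 -0.0005]
 [ 0.0005  0.2756 -0.9613 -0.1694]
 [ 0.      0.      0.      1.    ]] 344.35104968083715
bar_housing 0.57 [266.8 132. ] [ 0.4629 -0.302 ]
 find 0.86 [268.6 134.6]
 find 0.32 [13.9 34.7]
white [308.2    316.9393] [array([ 276.5196, -466.3079]), array([ 47.9362, 148.5834]), np.float64(26.2554)]
white [ 39.8564 152.2079] [array([313.7337, -76.2536]), array([68.2574, 93.5532]), np.float64(89.9886)]
white [266.4444 134.2995] [array([ 461.0605, -301.6206]), array([39.9343, 63.7909]), np.float64(18.7007)]
white [ 9.3125 34.6016] [array([434.8496,  16.334 ]), array([53.4695, 40.2234]), np.float64(67.8365)]
```

View pics/w1.png

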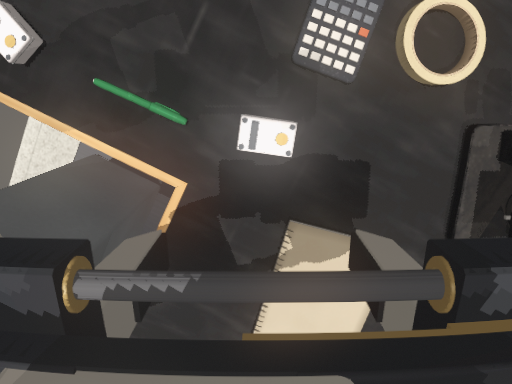

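The picture shows the bar-tagged housing at (266,134), with its bar on the left and brass disc on the right. The fitted rectangle is 39.9 x 63.8 mm, which matches the given size. Its centre is (0.461,-0.302), with the width along 18.7°. I'll turn to yaw 1.897 and come down.

Call:
carry_out(
  commands=[
    [[0.0305,0.0085,0],0,1],
    [[0,0,0.018],-0.1785,1],
    [[0,0,0.018],-0.1785,1],
    [[0,0,0.018],-0.1785,1],
    [[0,0,0.018],-0.1785,1],
    [[0,0,0.018],-0.1785,1],
    [[0,0,0.018],-0.1785,1],
    [[0,0,0.018],-0.1785,1],
    [[0,0,0.018],-0.1785,1],
    [[0,0,0],0,1],
    [[0,0,0],0,1],
  ],
)

```text
time: 4.45
tool_pos: [0.4618, -0.3019, 0.1069]
tool_rot: [3.141, 0.001, 1.893]
contact_force: [-0.1, -0.3, -0.4]
opening: 0.0915
grip_force: 0.0
```

```bash
python3 b.py w2 | tail -n +6
```

```text
white [256.1531 192.0136] [array([ 459.9587, -299.4193]), array([38.873 , 66.0922]), np.float64(18.7714)]
white [495.0058  76.1043] [array([ 583.0265, -162.1193]), array([50.5344, 99.6825]), np.float64(25.9496)]
white [76.0643 26.2924] [array([ 300.1255, -221.1434]), array([ 18.0191, 118.1244]), np.float64(89.9866)]
```

Call:
carry_out(
  commands=[
    [[0.0015,-0.001,0.03],-0.005,1],
    [[0,0,0.03],0,1],
    [[0,0,0.0245],0,1],
    [[0,0,0],0,1],
    [[0,0,0],0,0.3],
    [[0,0,0],0,0.3],
    [[0,0,0],0,0.3],
    [[0,0,0],0,0.3],
    [[0,0,0],0,0.3],
    [[0,0,0],0,0.3],
  ],
  newtons=15,
)

```text
time: 5.75
tool_pos: [0.4601, -0.3004, 0.0217]
tool_rot: [-3.142, 0.0, 1.902]
contact_force: [0.9, -0.2, -0.2]
opening: 0.0358
grip_force: 0.0
```

Call:
carry_out(
  commands=[
    [[0,0,0],0,0.3],
    [[0,0,0],0,0.3],
    [[0,0,0],0,0.3],
  ],
)

```text
time: 6.12
tool_pos: [0.4601, -0.3004, 0.0217]
tool_rot: [3.142, 0.0, 1.902]
contact_force: [0.4, -0.0, 0.0]
opening: 0.0277
grip_force: 0.2
```

```bash
python3 b.py w3 | tail -n +6
```

```text
white [173.8968 378.9944] [array([ 434.0239, -403.1789]), array([228.2067,  14.2327]), np.float64(21.7207)]
white [ 39.8638 313.6109] [array([ 351.2787, -384.7258]), array([53.5628, 25.6135]), np.float64(18.4277)]
white [469.868  291.6853] [array([ 584.9338, -290.3635]), array([37.5174, 23.2823]), np.float64(19.0618)]
white [258.4457 251.625 ] [array([ 460.3925, -302.7766]), array([28.2151, 21.445 ]), np.float64(18.9504)]
white [259.1154 223.5534] [array([ 455.7358, -289.0903]), array([58.5047, 49.3511]), np.float64(18.9504)]
white [81.3252 24.3932] [array([ 342.9258, -228.8578]), array([67.8274, 28.0221]), np.float64(14.4336)]
```

View pics/w3.png

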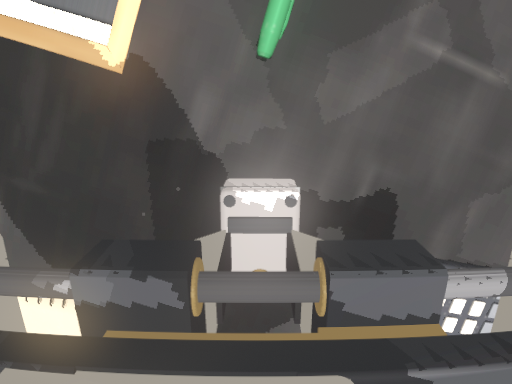

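The picture shows the housing centred under the jaws at columns 220–298, with the bar tag at row 225. But the fingers report 28 mm and almost no force, which doesn't fit a 40 mm part. I'll close fully and check before lifting.

Call:
carry_out(
  commands=[
    [[0,0,0],0,0],
    [[0,0,0],0,0],
    [[0,0,0],0,0],
    [[0,0,0],0,0],
  ],
  newtons=15,
)

```text
time: 6.68
tool_pos: [0.4601, -0.3004, 0.0218]
tool_rot: [3.142, 0.0, 1.902]
contact_force: [-0.5, 0.2, 0.4]
opening: 0.0004
grip_force: 0.3
```

```bash
python3 - <<'E'
from h import *
print(robot.observe(), robot.tcp_to_tips)
p=shot("wrist"); q=shot("scene")
a=cv2.resize(p["pixels"][150:342,150:406],(512,384)); x,y=w2px(q,[.46,-.30,.02]).astype(int)
print(x,y)
b=cv2.resize(q["pixels"][max(0,y-48):y+48,max(0,x-64):x+64],(512,384),interpolation=cv2.INTER_CUBIC)
cv2.imwrite("pics/c4.png",cv2.resize(np.hstack([a,b]),(800,300))[:,:,::-1])
E
```

```text
{'time': 6.675, 'qpos': array([-7.17901638e-01,  6.11078339e-01,  1.68324273e+00, -7.50350440e-05,
        8.47158604e-01, -1.04883901e+00]), 'qvel': array([ 2.76939345e-05, -1.01124234e-03, -9.53912060e-04, -1.64095171e-03,
        1.61383723e-03, -1.03124418e-03]), 'joint_efforts': array([-2.27002936e-03, -4.92896748e+01, -1.75351775e+01,  4.16656461e-03,
        8.46613222e-02,  8.69785140e-05]), 'tool_pos': array([ 0.46011912, -0.30043971,  0.02175444]), 'tool_rot': array([3.14158507e+00, 1.25978014e-04, 1.90178338e+00]), 'contact_force': array([-0.52836663,  0.15219433,  0.35006393]), 'torque': array([ 0.0678995 , -0.09601131,  0.0281655 ]), 'grip_force': 0.3022168851020979, 'opening': 0.00036720943454711375} 0.017
202 300
```

View pics/c4.png

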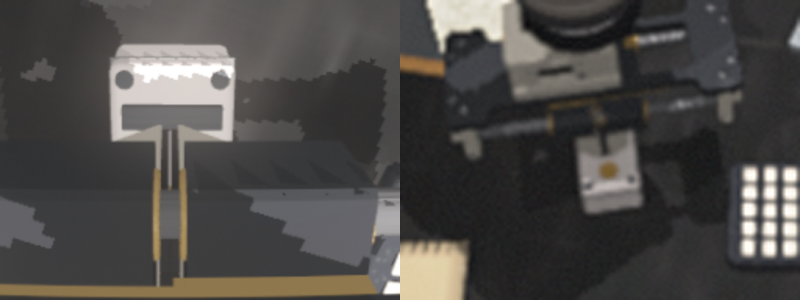

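The scene crop shows the closed fingers standing at the middle of the housing top, with nothing between them. The finger pixels in the wrist views suggest the tips sit about 15 mm behind the reported TCP, not 17 mm ahead of it. I'll check this with a gentle touch on the housing top, fingers closed.

Call:
carry_out(
  commands=[
    [[0,0,0.002],0,0],
    [[0,0,0.001],0,0],
    [[0,0,0.001],0,0],
    [[0,0,0.001],0,0],
  ],
)

```text
time: 7.28
tool_pos: [0.4606, -0.3009, 0.0186]
tool_rot: [3.141, 0.002, 1.902]
contact_force: [-5.9, 4.4, 25.1]
opening: 0.0005
grip_force: 12.5
```

There's contact at TCP z≈0.019 with the housing top at 0.030. So the real tips are about 12 mm above the reported TCP, against 17 mm below as stated. I'll use tip z = TCP z + 0.012 from here: back off, open, come down to TCP z≈-0.006 and grip.

Call:
carry_out(
  commands=[
    [[0,0,-0.02],0,0],
    [[0,0,0],0,0.9],
    [[0,0,0],0,0.9],
    [[0,0,0],0,0.9],
    [[0,0,0],0,0.9],
    [[0,0,0],0,0.9],
    [[0,0,0],0,0.9],
    [[0,0,0],0,0.9],
  ],
)

```text
time: 8.28
tool_pos: [0.4601, -0.3004, 0.0367]
tool_rot: [3.142, 0.0, 1.902]
contact_force: [0.4, 0.8, -0.7]
opening: 0.0657
grip_force: 0.0
```

```bash
python3 b.py w5 | tail -n +6
```

```text
white [173.8982 379.0084] [array([ 433.9966, -419.5679]), array([249.4414,  14.979 ]), np.float64(21.7198)]
white [358.85   297.4667] [array([ 529.5628, -325.0034]), array([45.5987, 35.2979]), np.float64(17.8479)]
white [354.0938 251.3516] [array([ 514.526 , -290.0396]), array([18.258 , 34.9059]), np.float64(48.019)]
white [162.7692 251.0769] [array([ 409.715 , -325.6254]), array([35.3537, 18.2932]), np.float64(80.245)]
white [259.1556 222.4833] [array([ 457.2178, -292.4864]), array([39.5491, 59.3309]), np.float64(18.9445)]
white [86.3699 23.9928] [array([ 336.8079, -227.5047]), array([79.5215, 29.6478]), np.float64(14.5768)]
```

View pics/w5.png

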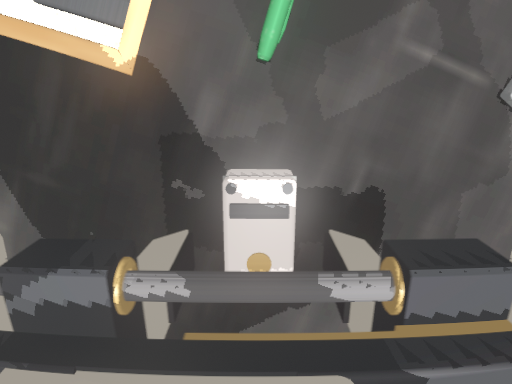

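The housing hasn't moved: it spans columns 223–296, tag at row 211, disc at (259,263). The open fingertips are to either side of it at about (185,233) and (333,233).

Call:
carry_out(
  commands=[
    [[0,0,0.015],0,0.9],
    [[0,0,0.012],0,0.9],
    [[0,0,0.008],0,0.9],
    [[0,0,0.0055],0,0.9],
    [[0,0,0],0,0.9],
  ],
)

```text
time: 8.95
tool_pos: [0.4599, -0.3003, -0.0043]
tool_rot: [-3.141, -0.001, 1.902]
contact_force: [-0.3, -0.5, 0.2]
opening: 0.0824
grip_force: 0.0
```

Call:
carry_out(
  commands=[
    [[0,0,0],0,0.2],
    [[0,0,0],0,0.2],
    [[0,0,0],0,0.2],
    [[0,0,0],0,0.2],
    [[0,0,0],0,0.2],
    [[0,0,0],0,0.2],
    [[0,0,0],0,0.2],
  ],
  newtons=15,
)

```text
time: 9.82
tool_pos: [0.4602, -0.3005, -0.0037]
tool_rot: [3.142, 0.0, 1.902]
contact_force: [-0.5, 1.1, 0.6]
opening: 0.0397
grip_force: 15.0
```

The housing is held at 39.7 mm opening with 15 N. I'll lift and go near the rectangular nest for a closer look.

Call:
carry_out(
  commands=[
    [[0,0,-0.03],0,0.2],
    [[0,0,-0.04],0,0.2],
    [[0,0,-0.044],0,0.2],
    [[0.0075,0.04,-0.04],0,0.2],
    [[0.0075,0.04,-0.04],0,0.2],
    [[0.0075,0.04,0],0,0.2],
    [[0.0075,0.04,0],0,0.2],
    [[0.0075,0.04,0],0,0.2],
    [[0,0,0],0,0.2],
    [[0,0,0],0,0.2],
  ],
)

```text
time: 11.08
tool_pos: [0.6364, -0.2, 0.1896]
tool_rot: [-3.14, -0.001, 1.902]
contact_force: [-0.7, -0.3, -1.6]
opening: 0.0398
grip_force: 15.0
```

```bash
cat > n.py <<'E'
from h import *
import sys
np.set_printoptions(precision=4,suppress=True)
s=robot.observe(); print(s["time"],s["tool_pos"],s["tool_rot"],s["grip_force"],s["opening"])
p=shot("wrist"); save(p,sys.argv[1])
for k,z in ((sys.argv[2],0),(sys.argv[2]+"_floor",.012)):
    for d in robot.tip_of(p,k)[:2]: print(k,round(d["p"],2),np.round(d["at"],1),px2w(p,d["at"],z)[:2])
E
python3 n.py w6 reject_nest
```

```text
11.075 [ 0.6364 -0.2     0.1896] [-3.1402 -0.0006  1.902 ] 14.994516670703888 0.03979642851161122
reject_nest 0.84 [261.  113.2] [ 0.6192 -0.1441]
reject_nest_floor 0.67 [263.7 109.5] [ 0.6203 -0.1394]
```

View pics/w6.png

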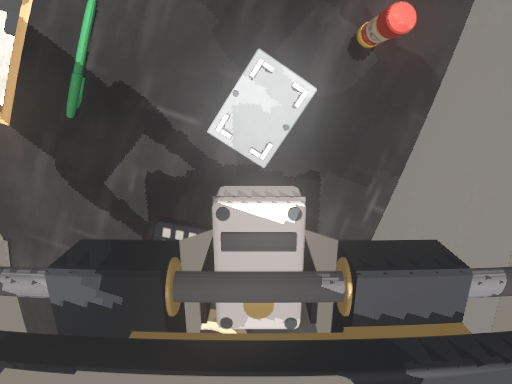

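The nest base shows with corners at about (260,49), (316,90), (264,167) and (208,128), long axis leaning right. The held housing sits square in the jaws, at columns 213–303. I'll fit the base rectangle.

```bash
cat > f.py <<'E'
from h import *
np.set_printoptions(precision=4,suppress=True)
s=robot.observe(); p=shot("wrist"); g=cv2.cvtColor(p["pixels"],cv2.COLOR_RGB2GRAY)
m=(g>110).astype(np.uint8); m[178:]=0; m=cv2.morphologyEx(m,cv2.MORPH_CLOSE,np.ones((5,5)))
n,l,st,ce=cv2.connectedComponentsWithStats(m); i=l[110,262]; print(n,i,st[i])
c=max(cv2.findContours((l==i).astype(np.uint8),0,1)[0],key=cv2.contourArea)
w=np.array([px2w(p,q,.012)[:2] for q in c[:,0].astype(float)])
print(cv2.minAreaRect((w*1000).astype(np.float32)))
cs=np.array([px2w(p,q,.012)[:2] for q in [(260,49),(316,90),(264,167),(208,128)]]); print(cs,cs.mean(0))
d=cs[0]-cs[3]; e=cs[1]-cs[2]; print(np.linalg.norm(d),np.degrees(np.arctan2(*d[::-1])),np.degrees(np.arctan2(*e[::-1])))
# held housing: rotation/position in tool frame, seen at its top (z known from grip)
E
python3 f.py
```

```text
9 6 [ 207   48  110  120 7024]
((618.019287109375, -140.95370483398438), (96.81218719482422, 70.41337585449219), 75.6536636352539)
[[ 0.5985 -0.0875]
 [ 0.6626 -0.1057]
 [ 0.6397 -0.1948]
 [ 0.5736 -0.1753]] [ 0.6186 -0.1408]
0.09122890451490177 74.1444328444881 75.5485182580612
```

The fit gives 96.8 x 70.4 mm, matching the given base. Centre is (0.618,-0.141), long axis at 75.65°, so target tool yaw is 1.320. I'll shift, turn and stop above the walls.

Call:
carry_out(
  commands=[
    [[0.031,0.001,0],0,0.2],
    [[0.031,0.001,0],0,0.2],
    [[0,0,0.035],0.1454,0.2],
    [[0,0,0.035],0.1454,0.2],
    [[0,0,0.035],0.1454,0.2],
    [[0,0,0.035],0.1454,0.2],
    [[0,0,0.01],0,0.2],
    [[0,0,0],0,0.2],
    [[0,0,0],0,0.2],
  ],
)

```text
time: 12.4
tool_pos: [0.6198, -0.1412, 0.042]
tool_rot: [3.139, 0.0, 1.322]
contact_force: [0.7, -0.8, -0.3]
opening: 0.0401
grip_force: 15.0
```

Call:
carry_out(
  commands=[
    [[0,-0.0018,0],0.002,0.2],
    [[0,0,0.012],0,0.2],
    [[0,0,0.01],0,0.2],
    [[0,0,0.007],0,0.2],
    [[0,0,0.003],0,0.2],
    [[0,0,0],0,0.2],
  ],
)

```text
time: 13.15
tool_pos: [0.617, -0.1402, 0.0083]
tool_rot: [-3.141, 0.0, 1.318]
contact_force: [-1.5, 0.2, 1.6]
opening: 0.0399
grip_force: 15.0
```

Call:
carry_out(
  commands=[
    [[0,0,0.0012],0,0.2],
    [[0,0,0],0,0.2],
  ],
)

```text
time: 13.4
tool_pos: [0.617, -0.1402, 0.0082]
tool_rot: [3.141, 0.0, 1.318]
contact_force: [-3.5, 1.2, 9.0]
opening: 0.0396
grip_force: 15.0
```

It's resting on the floor at the expected height. Release and rise.

Call:
carry_out(
  commands=[
    [[0,0,0],0,0.8],
    [[0,0,0],0,0.8],
    [[0,0,0],0,0.8],
    [[0,0,0],0,0.8],
    [[0,0,0],0,0.8],
    [[0,0,-0.03],0,0.8],
    [[0,0,-0.05],0,0.9],
    [[0,0,-0.06],0,0.9],
    [[0,0,-0.06],0,1],
    [[0,0,0],0,1],
  ],
)

```text
time: 14.65
tool_pos: [0.6196, -0.141, 0.2132]
tool_rot: [3.13, 0.001, 1.318]
contact_force: [0.1, -0.7, -0.6]
opening: 0.0917
grip_force: 0.0
```

```bash
python3 b.py w7 | tail -n +6
```

```text
white [ 22.259  218.2952] [array([ 346.7491, -121.8621]), array([57.6731, 65.3552]), np.float64(76.4633)]
white [254.899  163.7247] [array([ 618.7492, -136.3807]), array([90.0244, 66.2051]), np.float64(76.2477)]
white [43.33 61.16] [array([438.6129,  22.1517]), array([63.7148, 42.3769]), np.float64(67.821)]
```

View pics/w7.png

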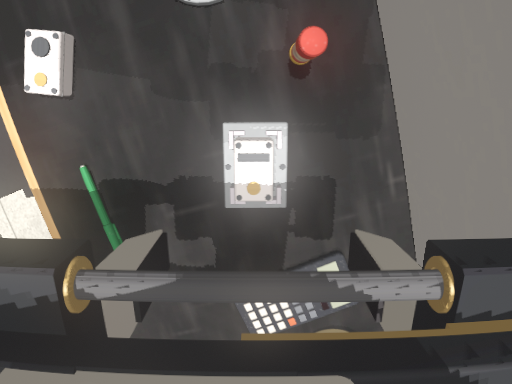

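The bar housing is seated square between the four corner walls, at (255,165). The round-tagged housing is at (49,63): centre about (0.438,0.022), long axis 67.8°, round tag at the far end. Next, move above it.

Call:
carry_out(
  commands=[
    [[0.0225,-0.0434,0],0,1],
    [[0.0225,-0.0434,0.01],0,1],
    [[0.0225,-0.0434,0.03],0,1],
    [[0.0225,-0.0434,0.03],0,1],
    [[0.0225,-0.0434,0.03],0,1],
    [[0,0,0],0.135,1],
    [[0,0,0],0,1],
    [[0,0,0],0,1],
  ],
)

```text
time: 15.7
tool_pos: [0.4353, 0.0227, 0.1067]
tool_rot: [-3.141, 0.0, 1.185]
contact_force: [0.3, 0.3, -0.1]
opening: 0.0917
grip_force: 0.0
```

```bash
python3 b.py w8 | grep -v "^ \[\|^\[\["
```

```text
15.7 [0.4353 0.0227 0.1067] [-3.1414  0.0002  1.1852]
white [177.969 323.323] [array([328.1805, -50.5278]), array([37.6912, 83.8738]), np.float64(69.0076)]
white [261.3444 189.8146] [array([437.2091,  24.2983]), array([63.8716, 38.7795]), np.float64(67.2057)]
white [ 46.8737 119.4421] [array([305.7365, 138.1925]), array([112.9922,  65.5839]), np.float64(0.0185)]
white [450.7937  41.8632] [array([602.0924,  72.8029]), array([67.3989, 90.898 ]), np.float64(72.5491)]
```

Call:
carry_out(
  commands=[
    [[0.0012,0.0015,0.04],0.008,0.9],
    [[0,0,0.035],0,0.9],
    [[0,0,0.02],0,0.9],
    [[0,0,0.01],0,0.9],
    [[0,0,0.0055],0,0.9],
    [[0,0,0],0,0.9],
    [[0,0,0],0,0.2],
    [[0,0,0],0,0.2],
    [[0,0,0],0,0.2],
    [[0,0,0],0,0.2],
    [[0,0,0],0,0.2],
    [[0,0,0],0,0.2],
    [[0,0,0],0,0.2],
  ],
  newtons=15,
)

```text
time: 17.38
tool_pos: [0.437, 0.0235, -0.0034]
tool_rot: [3.141, 0.0, 1.175]
contact_force: [-0.8, 0.2, 1.7]
opening: 0.0398
grip_force: 15.0
```

Call:
carry_out(
  commands=[
    [[0,0,-0.03],0,0.2],
    [[0,0,-0.045],0,0.2],
    [[0.0134,0.0295,-0.045],0,0.2],
    [[0.0134,0.0295,-0.045],0,0.2],
    [[0.0134,0.0295,-0.028],0,0.2],
    [[0.0134,0.0295,0],0,0.2],
    [[0.0134,0.0295,0],0,0.2],
    [[0,0,0],0,0.2],
    [[0,0,0],0,0.2],
    [[0,0,0],0,0.2],
  ],
)

```text
time: 18.62
tool_pos: [0.598, 0.0285, 0.1895]
tool_rot: [-3.141, 0.0, 1.175]
contact_force: [0.6, 0.4, -0.8]
opening: 0.0399
grip_force: 15.0
```

```bash
python3 n.py w9 pass_nest; python3 - <<'E'
from h import *
p=shot("wrist"); g=p["pixels"]
X=px2w(p,(256,110),.022); 
# rectify plane z=.022, 0.5mm/px about nominal nest centre
c=np.array([.622,.083]); n=240
pts=np.array([[w2px(p,[c[0]+(n/2-r)*.0005,c[1]+(n/2-k)*.0005,.022]) for k in range(n)] for r in range(n)],np.float32)
b=cv2.remap(g,pts[...,0],pts[...,1],cv2.INTER_LINEAR)
b=cv2.resize(b,(384,384)); cv2.imwrite("pics/c9.png",np.hstack([cv2.resize(g,(416,384))[...,::-1],b[...,::-1]]))
E
```

```text
18.625 [0.598  0.0285 0.1895] [-3.1409  0.0003  1.1752] 15.00000849366188 0.03986150216791648
pass_nest 0.75 [254.2 115. ] [0.6148 0.0821]
pass_nest_floor 0.95 [255.9 108.7] [0.6191 0.0876]
```

View pics/c9.png

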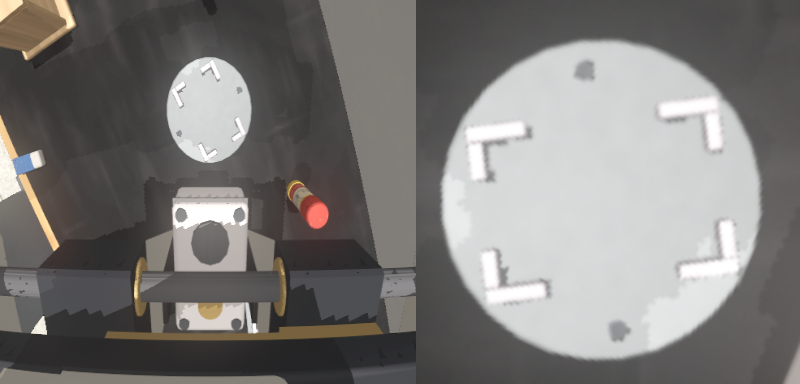

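The wrist view shows the round base, centred near (209,110) in the left panel. In the rectified right panel the wall corners are at (466,130), (716,98), (739,274) and (490,304), a 78.8 x 55.5 mm outline where 80 x 56 is expected. Nest centre is (0.619,0.0846), long axis 97.2°.

Call:
carry_out(
  commands=[
    [[0.0304,-0.0013,0],0,0.2],
    [[0.0304,-0.0014,0],0,0.2],
    [[0,0,0.03],-0.1303,0.2],
    [[0,0,0.035],-0.1303,0.2],
    [[0,0,0.035],-0.1303,0.2],
    [[0,0,0.035],-0.1303,0.2],
    [[0,0,0.0125],0,0.2],
    [[0,0,0],0,0.2],
    [[0,0,0],0,0.2],
    [[0,0,0],0,0.2],
  ],
)

```text
time: 20.08
tool_pos: [0.6207, 0.0856, 0.0435]
tool_rot: [3.139, 0.0, 1.696]
contact_force: [0.3, -0.3, -1.4]
opening: 0.0396
grip_force: 15.0
```

Call:
carry_out(
  commands=[
    [[0,-0.001,0.01],0,0.2],
    [[0,0,0.01],0,0.2],
    [[0,0,0.009],0,0.2],
    [[0,0,0.005],0,0.2],
    [[0,0,0.002],0,0.2],
    [[0,0,0],0,0.2],
  ],
)

```text
time: 20.82
tool_pos: [0.6182, 0.0854, 0.0076]
tool_rot: [-3.141, 0.0, 1.697]
contact_force: [-6.6, -0.5, 13.9]
opening: 0.0398
grip_force: 15.0
```

Call:
carry_out(
  commands=[
    [[0,0,-0.0005],0,0.2],
    [[0,0,0],0,0.8],
    [[0,0,0],0,0.8],
    [[0,0,0],0,0.8],
    [[0,0,0],0,0.8],
    [[0,0,0],0,0.8],
    [[0,0,-0.03],0,0.8],
    [[0,0,-0.05],0,0.9],
    [[0,0,-0.06],0,1],
    [[0,0,-0.06],0,1],
    [[0,0,0],0,1],
    [[0,0,0],0,1],
  ],
)

```text
time: 22.32
tool_pos: [0.6184, 0.0855, 0.206]
tool_rot: [-3.141, 0.0, 1.696]
contact_force: [0.3, 0.3, 1.2]
opening: 0.0917
grip_force: 0.0
```

```bash
cat > sp.py <<'E'
from h import *
import sys
np.set_printoptions(precision=4,suppress=True)
s=robot.observe(); print(s["time"],s["tool_pos"],s["tool_rot"])
p=shot("wrist"); save(p,sys.argv[1])
for d in robot.tip_of(p,"round_housing_spot")[:2]: print("net",round(d["p"],2),d["at"],px2w(p,d["at"],.043)[:2])
h=cv2.cvtColor(p["pixels"],cv2.COLOR_RGB2HSV); m=((h[...,0]>10)&(h[...,0]<28)&(h[...,1]>90)&(h[...,2]>110)).astype(np.uint8)
for a,c in [(cv2.contourArea(c),c) for c in cv2.findContours(m,0,1)[0]]:
    if 60<a<2000:
        (u,v),r=cv2.minEnclosingCircle(c); w=np.array([px2w(p,q,.043)[:2] for q in c[:,0].astype(float)])
        print("brass",a,(u,v),px2w(p,(u,v),.043)[:2],np.ptp(w,axis=0)*1000)
E
python3 sp.py w10
```

```text
22.325 [0.6184 0.0855 0.206 ] [-3.1409  0.      1.6964]
net 0.88 [257.5, 193.3] [0.6192 0.0661]
net 0.4 [316.1, 29.0] [0.6525 0.226 ]
brass 75.5 (308.5, 269.0) [ 0.6843 -0.0111] [18.6952  9.7233]
brass 232.0 (444.0, 284.5) [ 0.842  -0.0138] [31.7592 66.7804]
brass 365.0 (75.5, 284.5) [ 0.4281 -0.0661] [27.3314 72.5442]
brass 96.0 (258.0, 190.9166717529297) [0.6194 0.0687] [11.9197 11.7007]
brass 1082.0 (31.5, 171.5) [0.3841 0.0602] [ 11.3593 142.6665]
brass 402.0 (128.56346130371094, 6.386086463928223) [0.4812 0.2263] [68.8314 16.2778]
brass 745.5 (30.5, 44.0) [0.3855 0.1861] [10.5257 82.8115]
```

View pics/w10.png

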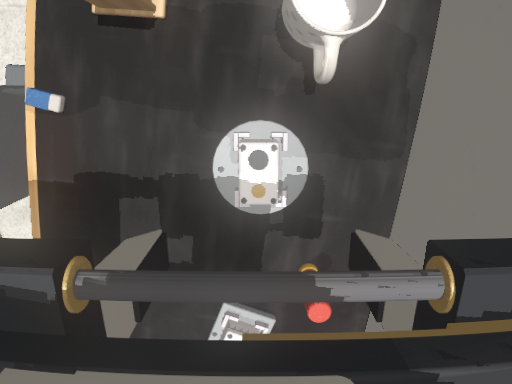

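The round-tagged housing is seated flat in the round nest, with its tag at (258,160) and brass disc at (258,191). That puts the disc at about (0.620,0.0685). On to the probe.

Call:
carry_out(
  commands=[
    [[0.0328,-0.0312,-0.006],0,1],
    [[0.0328,-0.0312,-0.006],0,1],
    [[0.0328,-0.0312,-0.006],0,1],
    [[0.0328,-0.0312,-0.006],0,1],
    [[0,0,0],0,1],
    [[0,0,0],0,1],
  ],
)

```text
time: 23.18
tool_pos: [0.4786, 0.1998, 0.2296]
tool_rot: [-3.14, 0.001, 1.697]
contact_force: [0.1, -0.5, 0.7]
opening: 0.0919
grip_force: 0.0
```

```bash
cat > pr.py <<'E'
from h import *
import sys
np.set_printoptions(precision=4,suppress=True)
s=robot.observe(); print(s["time"],s["tool_pos"],s["tool_rot"])
p=shot("wrist"); save(p,sys.argv[1])
for k,z in (("probe",.096),("probe_grip",.136),("probe_stand",0)):
    for d in robot.tip_of(p,k)[:2]: print(k,round(d["p"],2),np.round(d["at"],1),px2w(p,d["at"],z)[:2])
h=cv2.cvtColor(p["pixels"],cv2.COLOR_RGB2HSV); 
def fit(m,z,lab,lo):
    for c in cv2.findContours(m.astype(np.uint8),0,cv2.CHAIN_APPROX_NONE)[0]:
        if cv2.contourArea(c)<lo: continue
        w=np.array([px2w(p,q,z)[:2] for q in c[:,0].astype(float)])
        print(lab,c[:,0].mean(0),c[:,0].min(0),c[:,0].max(0),cv2.minAreaRect((w*1000).astype(np.float32)))
fit((h[...,2]>150)&(h[...,1]<50),.166,"white",300)
fit((h[...,0]>8)&(h[...,0]<28)&(h[...,1]>60)&(h[...,2]>90),.096,"wood",1500)
E
python3 pr.py w11
```

```text
23.175 [0.4786 0.1998 0.2296] [-3.1402  0.0007  1.6968]
probe 0.91 [252.9 110.1] [0.4652 0.2619]
probe_grip 0.64 [252.1 109.6] [0.465  0.2637]
probe_stand 0.92 [254.1 104.7] [0.4646 0.2642]
probe_stand 0.57 [352.  263.7] [0.6146 0.083 ]
white [336.9714 250.2229] [318 230] [355 270] ((538.9683227539062, 172.0067901611328), (38.0092658996582, 17.401090621948242), 80.48924255371094)
white [116.2639 239.4931] [ 91 221] [147 267] ((373.77557373046875, 159.50340270996094), (57.506446838378906, 19.707012176513672), 40.72584915161133)
white [454.6364 158.2182] [419 106] [497 214] ((615.3646850585938, 252.41880798339844), (58.85670852661133, 73.1010971069336), 26.969362258911133)
white [251.9223 111.3786] [237  96] [267 127] ((465.6184387207031, 263.4801330566406), (18.212717056274414, 17.840341567993164), 86.8670654296875)
white [70.0983 77.1522] [ 0 25] [156 139] ((343.2232666015625, 264.6673583984375), (112.31233215332031, 78.612548828125), 0.056945815682411194)
wood [377.4689 332.8845] [244 320] [511 339] ((632.9833374023438, 53.20780563354492), (301.68280029296875, 14.714192390441895), 7.317434310913086)
wood [253.6361 107.1735] [216  65] [293 150] ((465.71807861328125, 263.5108337402344), (61.37147903442383, 67.50374603271484), 1.1891603469848633)
wood [426.2547  32.5036] [340   0] [511  78] ((609.35400390625, 349.1681823730469), (60.609004974365234, 156.37168884277344), 89.85092163085938)
wood [157.2901 116.2469] [147   0] [170 233] ((382.7104797363281, 239.362548828125), (206.38059997558594, 10.105050086975098), 89.8932876586914)
```

The handle top fits 18.2 x 17.8 mm and the plate 61 x 67 mm, both centred on (0.4656,0.2635). I'll grip a little high on the handle in case the gripper body sits lower over the tips than stated.

Call:
carry_out(
  commands=[
    [[0.0324,-0.0025,0],0,1],
    [[0.0324,-0.0024,0],0,1],
    [[0,0,0],0.147,1],
    [[0,0,0.025],0,1],
    [[0,0,0.03],0,1],
    [[0,0,0.025],0,1],
    [[0,0,0.015],0,1],
    [[0,0,0],0,1],
    [[0,0,0],0,1],
  ],
)

```text
time: 24.5
tool_pos: [0.4663, 0.2638, 0.1363]
tool_rot: [3.14, -0.001, 1.549]
contact_force: [-0.0, -0.0, -0.1]
opening: 0.0917
grip_force: 0.0
```

Call:
carry_out(
  commands=[
    [[-0.0003,-0.0006,0.005],0,1],
    [[0,0,0.005],0,1],
    [[0,0,0.004],0,1],
    [[0,0,0.002],0,1],
    [[0,0,0],0,1],
  ],
)

```text
time: 25.12
tool_pos: [0.4649, 0.2634, 0.1193]
tool_rot: [-3.141, 0.0, 1.549]
contact_force: [1.0, 0.2, 0.2]
opening: 0.0919
grip_force: 0.0
```

Call:
carry_out(
  commands=[
    [[0,0,0],0,0],
    [[0,0,0],0,0],
    [[0,0,0],0,0],
    [[0,0,0],0,0],
    [[0,0,0],0,0],
    [[0,0,0],0,0],
    [[0,0,0],0,0],
    [[0,0,0],0,0],
    [[0,0,0],0,0],
    [[0,0,0],0,0],
  ],
  newtons=25,
)

```text
time: 26.38
tool_pos: [0.4649, 0.2634, 0.1194]
tool_rot: [-3.141, 0.0, 1.549]
contact_force: [0.7, -0.8, -0.5]
opening: 0.0179
grip_force: 25.0
```

Call:
carry_out(
  commands=[
    [[0,0,-0.02],0,0],
    [[0,0,-0.03],0,0],
    [[0,0,-0.03],0,0],
    [[0,0,-0.03],0,0],
    [[0,0,0],0,0],
    [[0,0,0],0,0],
  ],
)

```text
time: 27.12
tool_pos: [0.4644, 0.2632, 0.2284]
tool_rot: [-3.14, 0.001, 1.549]
contact_force: [0.3, -0.6, -0.5]
opening: 0.0179
grip_force: 25.0
```

```bash
python3 - <<'E'
from h import *
np.set_printoptions(precision=4,suppress=True)
s=robot.observe(); t=s["tool_pos"]; print(s["time"],t,s["opening"])
for n in("scene","wrist"):
    p=shot(n); save(p,"pr_"+n)
    for k,X in (("probe_tip",t+[0.0007,0,-.1054]),("probe",t+[0.0007,0,-.0234])):
        for d in robot.tip_of(p,k)[:1]: print(n,k,round(d["p"],2),d["at"],"pred",w2px(p,X),px2w(p,d["at"],X[2]),X)
E
```

```text
27.125 [0.4644 0.2632 0.2284] 0.017881671655465833
scene probe 0.7 [249.6, 87.6] pred [246.4022  89.2694] [0.4725 0.2729 0.205 ] [0.4651 0.2632 0.205 ]
wrist probe_tip 0.67 [257.6, 253.5] pred [260.351  189.5677] [0.4615 0.2053 0.123 ] [0.4651 0.2632 0.123 ]
wrist probe 0.85 [256.7, 227.3] pred [260.7727 225.5957] [0.4626 0.2621 0.205 ] [0.4651 0.2632 0.205 ]
```

Call:
carry_out(
  commands=[
    [[-0.0239,0.02,0],0,0],
    [[-0.0239,0.02,0],0,0],
    [[-0.0239,0.02,0],0,0],
    [[-0.0239,0.02,0],0,0],
    [[-0.0239,0.02,0],0,0],
    [[-0.0239,0.02,0],0,0],
    [[-0.0239,0.02,0.02],0,0],
    [[-0.0239,0.02,0.02],0,0],
    [[0,0,0.02],0,0],
    [[0,0,0],0,0],
    [[0,0,0],0,0],
  ],
)

```text
time: 28.8
tool_pos: [0.6211, 0.0691, 0.1702]
tool_rot: [3.141, 0.0, 1.55]
contact_force: [0.3, 0.7, -0.7]
opening: 0.0175
grip_force: 25.0
```

```bash
python3 - <<'E'
from h import *
np.set_printoptions(precision=4,suppress=True)
s=robot.observe(); t=s["tool_pos"]; print(s["time"],t,s["tool_rot"],s["contact_force"])
for n in("scene","wrist","top"):
    p=shot(n); save(p,"q_"+n)
    for k,X in (("probe_tip",t+[0,0,-.1054]),("probe",t+[0,0,-.0234]),("round_housing_spot",np.array([.62,.0685,.043]))):
        for d in robot.tip_of(p,k)[:1]: print(n,k,round(d["p"],2),d["at"],"pred",w2px(p,X),px2w(p,d["at"],X[2]),X)
E
```

```text
28.8 [0.6211 0.0691 0.1702] [3.1407 0.     1.5498] [ 0.3295  0.6645 -0.7341]
scene probe 0.66 [299.3, 155.7] pred [294.5154 156.2188] [0.6329 0.073  0.1468] [0.6211 0.0691 0.1468]
scene round_housing_spot 0.73 [291.4, 189.1] pred [291.758  185.2982] [0.6205 0.0541 0.043 ] [0.62   0.0685 0.043 ]
wrist probe 0.93 [260.6, 226.2] pred [259.3232 225.3644] [0.6218 0.0686 0.1468] [0.6211 0.0691 0.1468]
wrist round_housing_spot 0.75 [255.5, 183.4] pred [257.649  183.8828] [0.6181 0.069  0.043 ] [0.62   0.0685 0.043 ]
```

Call:
carry_out(
  commands=[
    [[-0.0004,-0.001,0.008],0,0],
    [[0,0,0.006],0,0],
    [[0,0,0.003],0,0],
    [[0,0,0],0,0],
    [[0,0,0],0,0],
    [[0,0,0],0,0],
  ],
)

```text
time: 30.15
tool_pos: [0.6199, 0.0685, 0.1527]
tool_rot: [3.141, 0.0, 1.549]
contact_force: [0.7, -0.7, -1.1]
opening: 0.0179
grip_force: 25.0
```

```bash
python3 -c "
from h import *
s=robot.observe();print(s['tool_pos'],s['contact_force'],s['torque'])
for n in ('scene','top'): 
  p=shot(n)
  for d in robot.tip_of(p,'probe_tip')[:2]: print(n,d, px2w(p,d['at'],.046), w2px(p,[.62,.0685,.044]))"
```

```text
[0.61994713 0.06845179 0.15272933] [ 0.68151382 -0.69769523 -1.12086292] [-0.00100618 -0.06434492  0.01392457]
```

```bash
cat > fa.py <<'E'
from h import *
F=[]
for i in range(10): robot.read_camera("wrist"); s=robot.observe(); F.append(np.r_[s["contact_force"],s["tool_pos"],s["opening"]])
print(s["time"],np.round(np.mean(F,0),4),np.round(np.std(F,0)[:3],2))
E
python3 fa.py
```

```text
30.85 [ 0.4091  0.1065 -0.7782  0.6198  0.0684  0.1525  0.0178] [0.26 0.56 0.39]
```

Call:
carry_out(
  commands=[
    [[0,0,0.004],0,0],
    [[0,0,0.003],0,0],
    [[0,0,0],0,0],
    [[0,0,0],0,0],
  ],
)

```text
time: 31.35
tool_pos: [0.6199, 0.0684, 0.1456]
tool_rot: [3.141, 0.0, 1.549]
contact_force: [0.6, -0.0, 1.6]
opening: 0.0182
grip_force: 25.0
```

```bash
python3 fa.py
```

```text
31.85 [ 0.3223 -0.1661  0.5584  0.6199  0.0684  0.1456  0.0178] [0.55 0.45 0.55]
```

Contact force is up 1.34 N, which means about 3 mm of compression, in line with the geometry. Going 3 mm further gives half travel.

Call:
carry_out(
  commands=[
    [[0,0,0.0015],0,0],
    [[0,0,0.0014],0,0],
    [[0,0,0],0,0],
    [[0,0,0],0,0],
  ],
)

```text
time: 32.35
tool_pos: [0.6199, 0.0684, 0.1427]
tool_rot: [3.141, 0.0, 1.549]
contact_force: [0.4, 0.0, 1.5]
opening: 0.0181
grip_force: 25.0
```

```bash
python3 fa.py
```

```text
32.85 [0.2703 0.0754 1.237  0.6199 0.0684 0.1427 0.0178] [0.55 0.49 0.37]
```

The force is up 2.02 N from free, which is half travel.

```bash
python3 -c "
from cell import robot
print(robot.hand_in())"
```

```text
the job is handed in; nothing more can be done
None
```

Job handed in: both housings are seated in their matching nests, and the probe is held upright on the round-tagged housing's disc at about 2 N, roughly half travel; tip-on-disc rests on measured position and force, as no picture confirmed it.

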